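# Pry open the green control-box cover

## Task

Pick up the orange-handled pry blade, slip its thin blade under the yellow tab of the green cover and lever that cover up until it stands open at least half-way to upright (45 degrees or more). Move the cover only with the blade, keep the gripper and arm off that box and its cover, and leave the white cover shut. Then lay the pry blade back down flat on the bench, without dropping it.

Things in the scene. Friction and masses are not known exactly. Their poses are not given: they have to be found in the camera images.
- pry_tool: Pry blade lying loose on the bench, 0.12 kg, sizes in mm. Orange handle 110 x 24 wide x 24 high, black bands at its rear; straight flat steel blade 90 x 18 wide x 3 thick. Origin under the handle's centre, at bench height; x towards the blade, z up: handle x -55 to 55, blade x 55 to 145, mid-thickness at z 12. Mass centre near x 24; grip across the handle at x 35, about 40 N.
- green_box: Fixed grey box 150x160x60 high (mm), green cover with yellow tab. Origin on the bench under the front wall's outer face; x from front to hinge, z up: box x 0 to 150. Tab 60 wide, 4 thick, juts to x -18; tab and cover underside z 61. Front wall slot below: y -45 to 45, z 44 to 61; empty behind for 140, down to z 28. Hinge along y at x 150, z 60. The body includes the cover.
- green_cover (a joint): Hinge of the green cover (plate 152 x 164 x 4 mm, 0.09 kg), rad: 0 closed and flat, grows as the tab edge swings up and away from the front, 1.57 upright, stop at 1.8. Stiff hinge: it stays at whatever angle it is left; about 1 N up at the tab moves it.
- white_cover (a joint): Hinge of the white cover with a black tab on the other, equal control box, rad: 0 closed. A bystander: leave it shut.
Not all that is in view belongs to the job. Several things look just like the pry_tool: the one meant starts farthest to the robot's left.

How it is judged:
By the outcome, as a careful person would: the job done as asked, in the order asked, and still so for the second after the job is handed in, with the robot touching nothing.
It also fails if it takes over 58 s, if anything falls off the work surface, if the arm or the gripper's body presses on something with over 40 N, if the wrist force passes 120 N, or if a joint passes its speed limit or range.

## Robot

A 6-joint arm with a two-finger parallel gripper is mounted at the origin on the work surface. World frame = base frame: x ahead of the robot, y to its left, z up, the work surface at z = 0. Lengths are in m, angles in rad, forces in N, time in s.
With the tool pointing down it reaches from about 0.4 to 0.925 m from the base axis. Payload 3.4 kg.
Tool frame: the origin (TCP) lies midway between the tips of the shut fingers; the grasp point (between the pads) lies 19 mm behind it; z points along the fingers, y is the direction in which the jaws open and shut (so a half turn about z gives the same grasp; the last joint's range is limited). The gripper opens to 85 mm and grips with 20 to 120 N. Pads are 22 mm wide; open, the fingers measure 114 mm over their backs; the gripper's body (76 mm by 85 mm) begins 54 mm behind the grasp point. The pads swing forward as they close: fully open they stand 13 mm farther back than shut.
Start: joints at [1.046, 0.307, 1.506, -0, 1.328, -0.073], TCP at [0.251, 0.518, 0.231] pointing down, gripper open.
Joint ranges: [-3.12, 3.12], [-1.05, 2.28], [0.14, 2.33], [-1.42, 4.57], [0.1, 2.73], [-2.68, 2.68]. Speed limits (rad/s): [2.57, 2.57, 3.14, 3.14, 3.14, 3.14].

## Interface

Orientations are given as a unit quaternion [x, y, z, w].
In Python, from station import get_obs, grab_frame, calibration, hand_in, search_frame, pinpoint gives the robot as it stands.
- The arm moves only by the tool jog_arm, never from a script. Its argument "commands" is a list that holds one entry, the list of rows, each a list of 7 numbers: the shift along the tool's x, y, z in units of 4 cm (1.0 is 4 cm), then the turn, a rotation vector about the tool's x, y, z in units of 0.08 rad (1.0 is 0.08 rad), then the opening, from -1 (shut) to 1 (fully open). In form: [[[x, y, z, ax, ay, az, gripper], ...]]. A call has 1 to 20 rows; each row shifts and turns the commanded pose from where the row before left it, along the tool's axes as they then stand; what a row does not reach is not made up. A row lasts 1/12 s, in which the tool goes at most 41.7 mm and 7.16 degrees, less where a joint would pass 70% of its speed; a pose out of reach is approached as far as the arm can. A call with a number of a shift or a turn outside -1 to 1 is refused whole. A call with a gripper value outside its range is refused whole. The fingers move at their own pace and stop on an object; the grip force is fixed at half the most. Time passes only in rows, so rows that do not move let the fingers close. It gives the time, the measured TCP pose, the force and the opening at its end, in the units of the state.
- get_obs(): the state, without advancing time (a new reading comes with each control period).
- grab_frame(name): name is "scene" or "top" or "wrist"; returns (picture, depth): 420x560x3 uint8, blue, green, red; 420x560 float32, m along the optical axis (not along the pixel's ray), 0 where there is no reading.
- calibration(name): a dict with "mtx" (3x3 intrinsics, pixels), "k1" (the pictures are not rectified: a ray, as slopes to the right and down, at radius r is drawn at 1 + k1 r^2 times it, then the intrinsics apply), "view" (4x4, takes a point from world to camera coordinates); the wrist camera has in their place "T_tool_cam" (4x4, takes a point from camera to tool coordinates, whose origin is the TCP and whose axes are the flange's). Camera axes: x right, y down, z forward; pixel columns grow to the right and rows downward; lengths in m; the calibration is good to about 2 mm. A picture is of the moment at which its call begins: read the wrist's pose just before it. calibration takes no time and is no camera call.
- hand_in(): hands the job in, once; it reports no verdict.
Trained networks look in the newest picture that a camera, given by its name, has taken for a name from the list of things; names that differ only in an ending like _2 or _b are one class to them, and where a whole thing is asked for, a point or a joint stands for the part that bears it (a point fixed in the world has none). Each returns a list of dicts, best first, with "confidence" (0 to 1); they miss things now and then, are a little off and sometimes report something else, mostly with a low value. They report only what shows in the picture. A call takes as long as a camera call. They do not tell look-alikes from the thing itself.
- search_frame(camera, name): "xyz" ([x, y, z] in m, in world coordinates, good to about 4 mm: the middle of the surface that is visible of it).
- pinpoint(camera, name): "xyz" ([x, y, z] in m, in world coordinates, good to about 4 mm: a listed point, or the origin of a listed thing).
The state is a dict: "time_s": time; "qpos": joint angles; "joint_vel": joint speeds; "tau": joint torques, N m; "ee_pos": TCP position; "tool_rot": TCP orientation; "contact_force": force on the tool from outside, world axes, zero at the start; "wrist_torque": the same for the moment, N m; "grip_width": finger opening in m.
Only numpy, scipy, OpenCV 4.12 (cv2) and the standard library are available. Lean on these libraries where they do the work, as an engineer would, in place of code of your own. Each camera call takes 0.05 s, during which the arm holds its last target. There are 200 camera calls.

## Working session

There is one attempt and no reset: what is moved stays moved. The work goes in short steps, Python scripts to look and compute and a tool call to move; the robot and the scene stay as the last step left them, time stands still between calls to the robot, and variables do not carry over. Pictures are saved under pics/ and viewed, about 8 in all and at most 12, crops included, and the job is handed in when it is done.

Besides the shell and the picture viewer there is one more tool, called after "Request:" by a JSON object that holds its "api" and its "payload", one argument or row to a line. jog_arm: Moves the arm, as the interface text tells. Its arguments: {"type":"object","properties":{"commands":{"type":"array"}},"required":["commands"]}

```bash
mkdir -p pics; ls; cat > h.py <<'E'
import numpy as np, cv2
from station import *
from scipy.spatial.transform import Rotation as R
def xyz_img(name, depth, obs=None):
    c=calibration(name); K=np.array(c["mtx"]); k1=c["k1"]
    h,w=depth.shape; u,v=np.meshgrid(np.arange(w),np.arange(h))
    d=np.array([k1,0,0,0,0],float)
    p=cv2.undistortPoints(np.stack([u,v],-1).reshape(-1,1,2).astype(np.float64),K,d).reshape(h,w,2)
    P=np.concatenate([p*depth[...,None],depth[...,None]],-1)
    if "view" in c: M=np.linalg.inv(np.array(c["view"]))
    else:
        T=np.eye(4);T[:3,:3]=R.from_quat(obs["tool_rot"]).as_matrix();T[:3,3]=obs["ee_pos"]; M=T@np.array(c["T_tool_cam"])
    W=P@M[:3,:3].T+M[:3,3]; W[depth==0]=np.nan
    return W
def look(name):
    o=get_obs(); im,d=grab_frame(name); return im,d,xyz_img(name,d,o),o
E
python3 - <<'E'
from h import *
for n in ["top","scene"]:
    im,d,W,o=look(n); cv2.imwrite(f"pics/{n}0.png",im); np.save(f"{n}W.npy",W)
    for t in ["pry_tool","green_box","green_cover"]:
        print(n,t,[(np.round(r["xyz"],3).tolist(),round(r["confidence"],2)) for r in pinpoint(n,t)])
print(o)
E
```

```text
pics
top pry_tool [([0.202, -0.442, -0.004], 0.77), ([0.4, -0.689, 0.001], 0.64), ([0.587, -0.269, 0.0], 0.51)]
top green_box [([0.586, 0.012, 0.002], 0.82)]Traceback (most recent call last):
  File "<stdin>", line 5, in <module>
ValueError: it knows: green_box, pry_tool
```

```bash
python3 - <<'E'
from h import *
im,d,W,o=look("scene"); cv2.imwrite("pics/scene0.png",im); np.save("sceneW.npy",W)
for t in ["pry_tool","green_box"]:
  print(t,[(np.round(r["xyz"],3).tolist(),round(r["confidence"],2)) for r in pinpoint("scene",t)])
print(o)
E
```

```text
pry_tool [([0.59, -0.268, -0.005], 0.63), ([0.401, -0.69, -0.002], 0.59), ([0.199, -0.443, -0.002], 0.51)]
green_box []
{'time_s': 0.15, 'qpos': array([ 1.04653134e+00,  3.07389096e-01,  1.50737597e+00,  6.17265256e-06,
        1.32840176e+00, -7.35065166e-02]), 'joint_vel': array([-0.00010787, -0.00107511, -0.00202309,  0.0003021 , -0.00021853,
       -0.00187723]), 'tau': array([ 5.05428652e-04, -4.57975602e+01, -2.52219218e+01, -3.74116453e-04,
        8.35362036e-03,  2.78916576e-05]), 'ee_pos': array([0.25025296, 0.51709192, 0.23059857]), 'tool_rot': array([ 2.23476675e-01,  9.74708960e-01, -7.51305593e-04, -2.34623606e-04]), 'contact_force': array([ 0.44201319, -0.03931682, -0.8483136 ]), 'wrist_torque': array([-0.03660347,  0.03117117, -0.01676561]), 'grip_width': 0.08555048780154904}
```

View pics/top0.png

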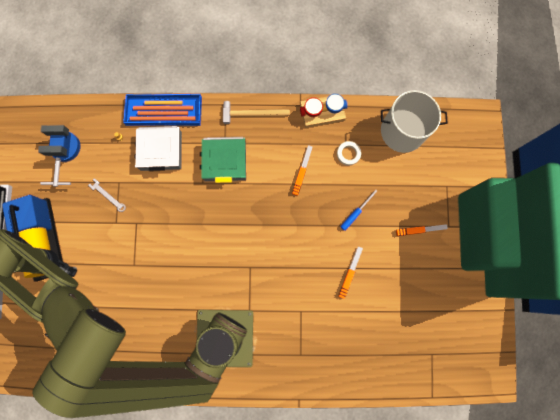

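View pics/scene0.png

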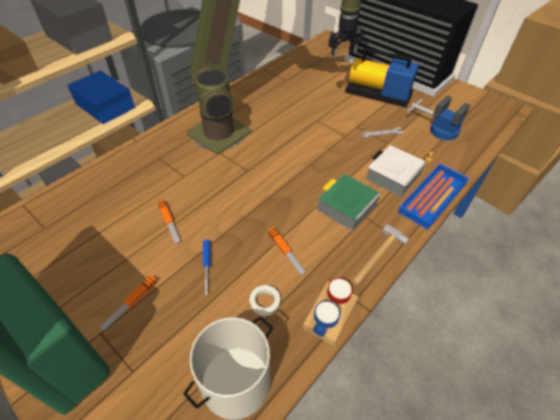

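Top view: the candidates for the pry blade are orange handles at (302,170), (350,272) and (422,230), and the screwdriver at (355,212) is not one. The robot's left is image left, so (302,170) is the choice. The green box is at (223,160) with its yellow tab facing the robot, and the white box is at (158,148). I'll measure these, and check under the arm with the wrist camera.

```bash
python3 - <<'E'
from h import *
from station import *
im,d,W,o=look("top")
hsv=cv2.cvtColor(im,cv2.COLOR_BGR2HSV)
def pts(lo,hi,box,zr):
    m=cv2.inRange(hsv,lo,hi)>0; r=np.zeros_like(m); r[box[1]:box[3],box[0]:box[2]]=1
    m&=r&(W[...,2]>zr[0])&(W[...,2]<zr[1]); return W[m]
def rect(P):
    c,s,a=cv2.minAreaRect((P[:,:2]*1000).astype(np.float32)); return np.round(c,1),np.round(s,1),round(a,2),len(P),np.round(np.median(P[:,2]),4)
print("handle",rect(pts((3,170,120),(14,255,255),(285,140,320,200),(.01,.04))))
Wb=W[140:200,285:320].reshape(-1,3); Wb=Wb[Wb[:,2]>0.009]; print("tool",rect(Wb))
c=Wb[:,:2].mean(0);u,s,v=np.linalg.svd(Wb[:,:2]-c); t=(Wb[:,:2]-c)@v[0]; print("axis",v[0],"ends",c+v[0]*t.min(),c+v[0]*t.max(),t.min(),t.max())
print("cover",rect(pts((50,80,30),(90,255,255),(195,130,255,190),(.05,.08))))
print("tab",rect(pts((22,120,120),(34,255,255),(205,170,240,190),(.05,.08))))
P=W[130:175,130:185].reshape(-1,3);P=P[(P[:,2]>.055)&(P[:,2]<.08)];print("white",rect(P))
a=cv2.resize(im[135:205,190:330],(800,400),interpolation=2)
w,dw,_,_=look("wrist"); b=cv2.resize(w,(266,200)); 
out=np.zeros((600,800,3),np.uint8); out[:400]=a; out[400:,:266]=b; cv2.imwrite("pics/c1.png",out)
print(calibration("wrist"))
E
```

```text
handle (array([ 590. , -266.9]), array([ 24. , 106.2]), 72.38, 65, np.float64(0.0248))
tool (array([ 638.8, -279.6]), array([233. , 130.1]), 0.61, 343, np.float64(0.0199))
axis [-0.97446851  0.22452422] ends [ 0.7595806  -0.30894121] [ 0.51842268 -0.25337677] -0.1365504935705678 0.11092586224261934
cover (array([664.1,  19. ]), array([146.7, 166. ]), 2.01, 1612, np.float64(0.0666))
tab (array([583.8,  14.8]), array([17.4, 60.9]), 1.68, 85, np.float64(0.0656))
white (array([695.2, 271.4]), array([161.4, 168.4]), 1.35, 1657, np.float64(0.067))
{'mtx': array([[345.25550135,   0.        , 281.066647  ],
       [  0.        , 345.25550135, 207.120207  ],
       [  0.        ,   0.        ,   1.        ]]), 'k1': -0.01417865695352741, 'T_tool_cam': array([[-9.08062994e-04, -9.59276873e-01, -2.82466025e-01,
         7.24541147e-02],
       [ 9.99999561e-01, -8.05601327e-04, -4.78881920e-04,
        -1.90265113e-04],
       [ 2.31825346e-04, -2.82466336e-01,  9.59277184e-01,
        -1.43633258e-01],
       [ 0.00000000e+00,  0.00000000e+00,  0.00000000e+00,
         1.00000000e+00]])}
```

View pics/c1.png

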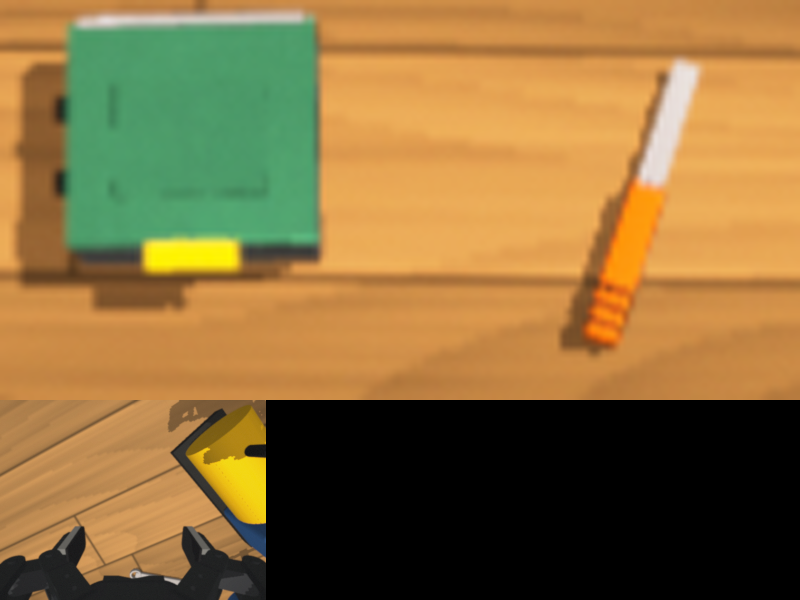

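The crop confirms the orange blade at (302,170) and the green cover with its yellow tab facing the robot. The wrist view shows no other blade under the arm.

Request:
{"api": "jog_arm", "payload": {
  "commands": [
    [[0, 0, 0, 0, 0, -0.9, 1], [0, 0, 0, 0, 0, -0.9, 1], [-0.55, -0.6, 0, 0, 0, 0, 1], [-0.55, -0.6, 0, 0, 0, 0, 1], [-0.55, -0.6, 0, 0, 0, 0, 1], [-0.55, -0.6, 0, 0, 0, 0, 1], [-0.55, -0.6, 0, 0, 0, 0, 1], [-0.55, -0.6, 0, 0, 0, 0, 1], [-0.55, -0.6, 0, 0, 0, 0, 1], [-0.55, -0.6, 0, 0, 0, 0, 1], [-0.55, -0.6, 0, 0, 0, 0, 1], [-0.55, -0.6, 0, 0, 0, 0, 1], [-0.55, -0.6, 0, 0, 0, 0, 1], [-0.55, -0.6, 0, 0, 0, 0, 1], [-0.55, -0.6, 0, 0, 0, 0, 1], [-0.55, -0.6, 0, 0, 0, 0, 1], [-0.55, -0.6, 0, 0, 0, 0, 1], [-0.55, -0.6, 0, 0, 0, 0, 1], [-0.55, -0.6, 0, 0, 0, 0, 1], [-0.55, -0.6, 0, 0, 0, 0, 1]]
  ]
}}

```text
time_s: 2.07
ee_pos: [0.498, -0.0155, 0.2315]
tool_rot: [0.153, 0.988, 0.0, 0.0]
contact_force: [1.1, -0.5, -0.2]
grip_width: 0.085
```

Request:
{"api": "jog_arm", "payload": {
  "commands": [
    [[-0.55, -0.6, 0.22, 0, 0, 0, 1], [-0.55, -0.6, 0.22, 0, 0, 0, 1], [-0.55, -0.6, 0.22, 0, 0, 0, 1], [-0.55, -0.6, 0.22, 0, 0, 0, 1], [-0.55, -0.6, 0.22, 0, 0, 0, 1], [-0.55, -0.6, 0.22, 0, 0, 0, 1], [-0.55, -0.6, 0.22, 0, 0, 0, 1], [-0.55, -0.6, 0.22, 0, 0, 0, 1], [-0.55, -0.6, 0.22, 0, 0, 0, 1], [0, 0, 0, 0, 0, 0, 1], [0, 0, 0, 0, 0, 0, 1], [0, 0, 0, 0, 0, 0, 1]]
  ]
}}

```text
time_s: 3.07
ee_pos: [0.6206, -0.2792, 0.1516]
tool_rot: [0.153, 0.988, 0.0, -0.001]
contact_force: [-0.0, -0.0, 0.2]
grip_width: 0.0854
```

```bash
python3 - <<'E'
from h import *
im,d,W,o=look("wrist"); cv2.imwrite("pics/w1.png",im)
hsv=cv2.cvtColor(im,cv2.COLOR_BGR2HSV)
Z=W[...,2]
def rect(P):
    c,s,a=cv2.minAreaRect((P[:,:2]*1000).astype(np.float32)); return np.round(c,1),np.round(s,1),round(a,2),len(P),np.round(np.median(P[:,2]),4)
m=(cv2.inRange(hsv,(3,170,100),(16,255,255))>0)&(Z>.018)&(Z<.03)
print("handle",rect(W[m]))
b=(Z>.009)&(Z<.018)&(hsv[...,1]<60)&(W[...,0]>.63); print("blade",rect(W[b]))
for P in (W[m],W[b]):
    l=cv2.fitLine((P[:,:2]).astype(np.float32),cv2.DIST_HUBER,0,.001,.001).ravel(); print(l, np.degrees(np.arctan2(l[1],l[0])))
print("pin",[(np.round(r["xyz"],3),r["confidence"]) for r in pinpoint("wrist","pry_tool")])
M=R.from_quat(o["tool_rot"]).as_matrix(); print(M,o["ee_pos"])
E
```

```text
handle (array([ 586.6, -267.8]), array([ 23.9, 108.7]), 72.99, 3862, np.float64(0.0249))
blade (array([ 690.9, -272.1]), array([109.1, 422.1]), 1.7, 2891, np.float64(0.0145))
[ 0.95699805 -0.29009432  0.5863455  -0.26758817] -16.8636
[ 0.00751329  0.99997175  0.680856   -0.23320384] 89.56951
pin [(array([ 0.588, -0.267,  0.001]), 0.74)]
[[-9.53118996e-01  3.02593194e-01 -1.24022818e-03]
 [ 3.02591812e-01  9.53119504e-01  1.18570372e-03]
 [ 1.54087154e-03  7.54833848e-04 -9.99998528e-01]] [ 0.62057647 -0.27924267  0.1516054 ]
```

View pics/w1.png

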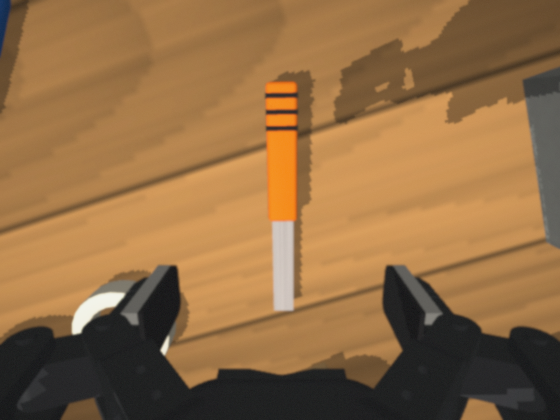

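Wrist view: the blade lies centred between the open fingers, handle (282,150), tip (284,310). The position agrees with the top view within 2 mm. I'll descend and grip.

Request:
{"api": "jog_arm", "payload": {
  "commands": [
    [[0, 0, 0.6, 0, 0, 0, 1], [0, 0, 0.6, 0, 0, 0, 1], [0, 0, 0.6, 0, 0, 0, 1], [0, 0, 0.6, 0, 0, 0, 1], [0, 0, 0.5, 0, 0, 0, 1], [0, 0, 0.35, 0, 0, 0, 1], [0, 0, 0.25, 0, 0, 0, 1], [0, 0, 0.15, 0, 0, 0, 1], [0, 0, 0.1, 0, 0, 0, 1], [0, 0, 0, 0, 0, 0, 1], [0, 0, 0, 0, 0, 0, 1]]
  ]
}}

```text
time_s: 4.08
ee_pos: [0.6217, -0.2797, 0.003]
tool_rot: [0.153, 0.988, -0.0, 0.001]
contact_force: [-0.1, -0.0, -0.3]
grip_width: 0.0852
```

Request:
{"api": "jog_arm", "payload": {
  "commands": [
    [[0, 0, 0, 0, 0, 0, -1], [0, 0, 0, 0, 0, 0, -1], [0, 0, 0, 0, 0, 0, -1], [0, 0, 0, 0, 0, 0, -1], [0, 0, 0, 0, 0, 0, -1], [0, 0, 0, 0, 0, 0, -1], [0, 0, 0, 0, 0, 0, -1], [0, 0, 0, 0, 0, 0, -1], [0, 0, 0, 0, 0, 0, -1], [0, 0, 0, 0, 0, 0, -1], [0, 0, 0, 0, 0, 0, -1], [0, 0, 0, 0, 0, 0, -1]]
  ]
}}

```text
time_s: 5.08
ee_pos: [0.6215, -0.2798, 0.0026]
tool_rot: [0.153, 0.988, -0.0, 0.001]
contact_force: [0.2, -0.4, 5.4]
grip_width: 0.023
```

Request:
{"api": "jog_arm", "payload": {
  "commands": [
    [[0, 0, -0.1, 0, 0, 0, -1], [0, 0, -0.3, 0, 0, 0, -1], [0, 0, -0.5, 0, 0, 0, -1], [0, 0, -0.5, 0, 0, 0, -1], [0, 0, -0.5, 0, 0, 0, -1], [0, 0, -0.4, 0, 0, 0, -1], [0, 0, -0.2, 0, 0, 0, -1], [0, 0, 0, 0, 0, -0.6, -1], [0, 0, 0, 0, 0, -0.6, -1], [0, 0, 0, 0, 0, -0.6, -1], [0, 0, 0, 0, 0, -0.6, -1], [0, 0, 0, 0, 0, -0.6, -1], [0, 0, 0, 0, 0, -0.6, -1], [0, 0, 0, 0, 0, -0.6, -1], [0, 0, 0, 0, 0, 0, -1], [0, 0, 0, 0, 0, 0, -1], [0, 0, 0, 0, 0, 0, -1]]
  ]
}}

```text
time_s: 6.5
ee_pos: [0.6208, -0.2794, 0.1018]
tool_rot: [-0.014, 1.0, 0.0, -0.0]
contact_force: [0.2, 0.1, -1.3]
grip_width: 0.0228
```

Request:
{"api": "jog_arm", "payload": {
  "commands": [
    [[0.25, 0, 0, 0, 0, 0, -1], [0.5, 0, 0, 0, 0, 0, -1], [0.6, 0.2, 0, 0, 0, 0, -1], [0.6, 0.4, 0, 0, 0, 0, -1], [0.6, 0.5, 0, 0, 0, 0, -1], [0.6, 0.5, 0, 0, 0, 0, -1], [0.6, 0.5, 0, 0, 0, 0, -1], [0.5, 0.6, 0, 0, 0, 0, -1], [0.3, 0.6, 0, 0, 0, 0, -1], [0, 0.6, 0, 0, 0, 0, -1], [0, 0.6, 0, 0, 0, 0, -1], [0, 0.6, 0, 0, 0, 0, -1], [0, 0.6, 0, 0, 0, 0, -1], [0, 0.6, 0, 0, 0, 0, -1], [0, 0.6, 0, 0, 0, 0, -1], [0, 0.4, 0, 0, 0, 0, -1], [0, 0.26, 0, 0, 0, 0, -1], [0, 0, 0, 0, 0, 0, -1], [0, 0, 0, 0, 0, 0, -1], [0, 0, 0, 0, 0, 0, -1]]
  ]
}}

```text
time_s: 8.17
ee_pos: [0.4304, 0.0167, 0.1022]
tool_rot: [-0.015, 1.0, -0.0, 0.0]
contact_force: [-0.4, -0.3, -1.6]
grip_width: 0.0229
```

```bash
cat > m.py <<'E'
from h import *
def rect(P):
    c,s,a=cv2.minAreaRect((P[:,:2]*1000).astype(np.float32)); return np.round(c,1),np.round(s,1),round(a,2),len(P),np.round(np.median(P[:,2]),4)
for n in ("wrist","top","scene"):
    im,d,W,o=look(n); hsv=cv2.cvtColor(im,cv2.COLOR_BGR2HSV); Z=W[...,2]
    y=(cv2.inRange(hsv,(22,120,100),(34,255,255))>0)&(abs(W[...,0]-.585)<.05)&(abs(W[...,1]-.015)<.06)&(Z>.04)
    if y.sum()>5: print(n,"tab",rect(W[y]))
    b=(hsv[...,1]<70)&(W[...,0]>.452)&(W[...,0]<.57)&(abs(W[...,1]-.012)<.035)&(Z>.09)&(Z<.14)
    if b.sum()>8:
        P=W[b]; print(n,"blade",rect(P),"xmax",P[:,0].max(),"z(x) fit",np.polyfit(P[:,0]-.541,P[:,2],1),"y(x)",np.polyfit(P[:,0]-.541,P[:,1],1))
    cv2.imwrite(f"pics/{n}2.png",im)
print(o["ee_pos"],o["tool_rot"])
w=cv2.imread("pics/wrist2.png");s=cv2.imread("pics/scene2.png")[120:270,240:440]
out=np.zeros((600,800,3),np.uint8);out[:300,:400]=cv2.resize(w,(400,300));out[:300,400:]=cv2.resize(s,(400,300));out[300:,:400]=cv2.resize(cv2.imread("pics/top2.png")[130:280,150:350],(400,300));cv2.imwrite("pics/c2.png",out)
E
python3 m.py
```

```text
wrist blade (array([466.5,  17.9]), array([22.6, 18.1]), 1.65, 1531, np.float64(0.1141)) xmax 0.47781521154893797 z(x) fit [-0.00611948  0.11365269] y(x) [0.00488916 0.01822687]
top tab (array([583.5,  15.1]), array([16.7, 59.7]), 1.65, 84, np.float64(0.0658))
scene tab (array([582.6,  12.7]), array([19.6, 68. ]), 3.9, 65, np.float64(0.0648))
scene blade (array([497.2,  16.2]), array([88.8, 22.7]), 0.82, 86, np.float64(0.1125)) xmax 0.5417131247501373 z(x) fit [0.00532095 0.11309167] y(x) [0.00166463 0.01794491]
[0.43048934 0.01652029 0.10215547] [-1.40650580e-02  9.99901062e-01 -1.72542320e-04  1.00002698e-04]
```

View pics/c2.png

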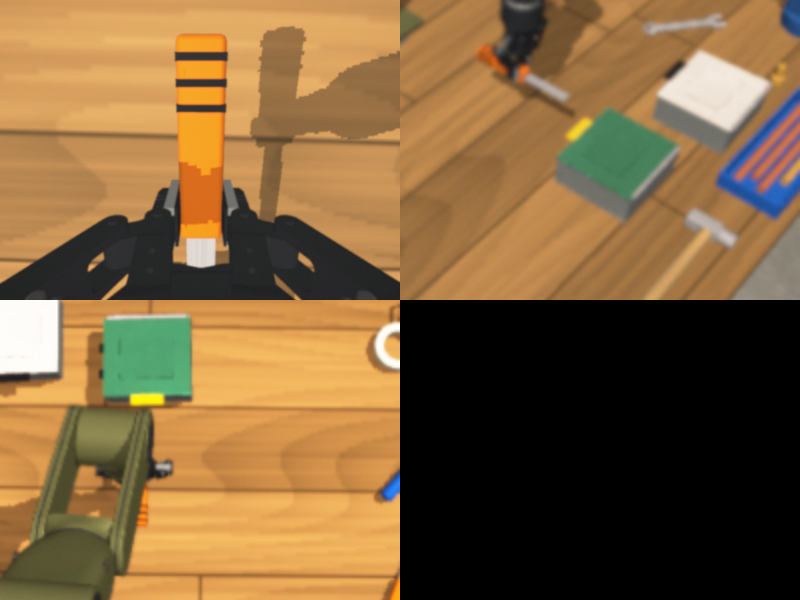

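The blade is level and pointed at the tab. Its tip is at (0.5415, 0.018) with the top at z 0.1135. I'll lower it to slot height and insert it slowly.

Request:
{"api": "jog_arm", "payload": {
  "commands": [
    [[0, 0, 0.25, 0, 0, 0, -1], [0, -0.03, 0.4, 0, 0, 0, -1], [0, -0.03, 0.4, 0, 0, 0, -1], [0, 0, 0.3, 0, 0, 0, -1], [0, 0, 0.15, 0, 0, 0, -1], [0, 0, 0, 0, 0, 0, -1], [0, 0, 0, 0, 0, 0, -1], [0, 0, 0, 0, 0, 0, -1]]
  ]
}}

```text
time_s: 8.98
ee_pos: [0.4311, 0.0147, 0.0426]
tool_rot: [-0.014, 1.0, -0.0, 0.001]
contact_force: [0.3, 0.8, -1.9]
grip_width: 0.0229
```

```bash
python3 - <<'E'
from h import *
im,d,W,o=look("top"); A=W[185:200,185:215]; print("arm z px",np.nanmin(A[...,2]),np.nanmedian(A.reshape(-1,3),0))
im,d,W,o=look("scene"); hsv=cv2.cvtColor(im,cv2.COLOR_BGR2HSV);Z=W[...,2]
b=(hsv[...,1]<70)&(W[...,0]>.452)&(W[...,0]<.57)&(abs(W[...,1]-.012)<.035)&(Z>.04)&(Z<.08); P=W[b]; print(len(P),np.median(P,0),P[:,0].max(),np.polyfit(P[:,0]-.541,P[:,2],1)); print(o["ee_pos"],o["contact_force"])
E
```

```text
arm z px -0.009795596255266492 [0.45778488 0.04628728 0.44907933]
83 [0.49941218 0.0164151  0.05310372] 0.5416660407113678 [-0.00898233  0.05239986]
[0.43113875 0.01480534 0.0427262 ] [-0.42221762 -0.04933769 -0.31450271]
```

Request:
{"api": "jog_arm", "payload": {
  "commands": [
    [[-0.2, 0, 0, 0, 0, 0, -1], [-0.25, 0, 0, 0, 0, 0, -1], [-0.25, 0, 0, 0, 0, 0, -1], [-0.25, 0, 0, 0, 0, 0, -1], [-0.25, 0, 0, 0, 0, 0, -1], [-0.25, 0, 0, 0, 0, 0, -1], [-0.25, 0, 0, 0, 0, 0, -1], [-0.25, 0, 0, 0, 0, 0, -1], [-0.25, 0, 0, 0, 0, 0, -1], [0, 0, 0, 0, 0, 0, -1], [0, 0, 0, 0, 0, 0, -1], [0, 0, 0, 0, 0, 0, -1]]
  ]
}}

```text
time_s: 10.08
ee_pos: [0.5175, 0.0176, 0.0418]
tool_rot: [-0.015, 1.0, 0.0, -0.001]
contact_force: [-0.0, -0.3, -1.8]
grip_width: 0.0233
```

```bash
python3 - <<'E'
from h import *
s,_,_,o=look("scene"); print(o["ee_pos"],o["contact_force"],o["grip_width"])
cv2.imwrite("pics/s3.png",cv2.resize(s[120:270,240:440],(600,450)))
# lever path: tip on arc radius rho about hinge; dx,dz per step, in units of 4cm
tip=o["ee_pos"][0]+.1105; rho=.591+.150-tip; print("tipx'",tip-.591,"rho",rho)
z0=.061-.0535
for t in range(0,76,5):
    a=np.radians(t); print(t, round((rho-rho*np.cos(a))/.04,2), round((z0+rho*np.sin(a))/.04,2))
E
```

```text
[0.51747444 0.01757672 0.04182907] [-1.81787804e-03 -2.90349015e-01 -1.82893284e+00] 0.02328264699434237
tipx' 0.03697444202659306 rho 0.11302555797340696
0 0.0 0.19
5 0.01 0.43
10 0.04 0.68
15 0.1 0.92
20 0.17 1.15
25 0.26 1.38
30 0.38 1.6
35 0.51 1.81
40 0.66 2.0
45 0.83 2.19
50 1.01 2.35
55 1.2 2.5
60 1.41 2.63
65 1.63 2.75
70 1.86 2.84
75 2.09 2.92
```

View pics/s3.png

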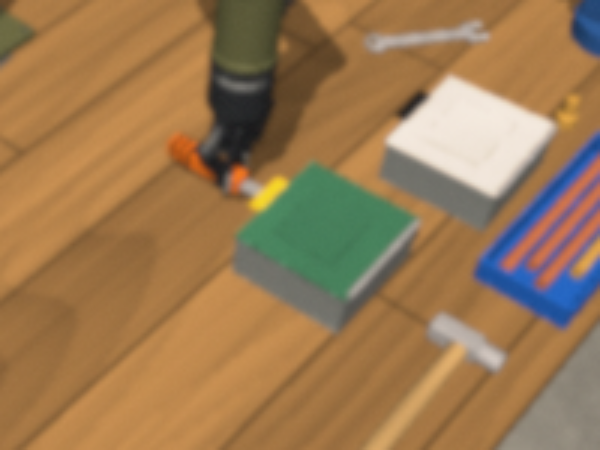

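The blade is under the yellow tab and through the slot, with no contact force. I'll lever to about 35 degrees along the arc.

Request:
{"api": "jog_arm", "payload": {
  "commands": [
    [[0, 0, -0.19, 0, 0, 0, -1], [-0.01, 0, -0.24, 0, 0, 0, -1], [-0.03, 0, -0.25, 0, 0, 0, -1], [-0.06, 0, -0.24, 0, 0, 0, -1], [-0.07, 0, -0.23, 0, 0, 0, -1], [-0.09, 0, -0.23, 0, 0, 0, -1], [-0.12, 0, -0.22, 0, 0, 0, -1], [-0.13, 0, -0.21, 0, 0, 0, -1], [0, 0, 0, 0, 0, 0, -1], [0, 0, 0, 0, 0, 0, -1]]
  ]
}}

```text
time_s: 10.97
ee_pos: [0.5397, 0.0181, 0.1156]
tool_rot: [-0.015, 1.0, -0.0, 0.001]
contact_force: [-0.3, -0.3, -0.5]
grip_width: 0.0225
```

```bash
cat > cov.py <<'E'
from h import *
import sys
s,d,W,o=look("scene"); print(o["ee_pos"],o["tool_rot"],o["contact_force"],o["grip_width"])
hsv=cv2.cvtColor(s,cv2.COLOR_BGR2HSV)
g=(cv2.inRange(hsv,(50,80,30),(90,255,255))>0)&(abs(W[...,0]-.66)<.12)&(abs(W[...,1]-.02)<.11)&(W[...,2]>.05)
P=W[g]; c=P.mean(0); n=np.linalg.svd(P-c)[2][2]; n*=np.sign(n[2]); print(len(P),"normal",n,"angle",np.degrees(np.arctan2(n[0],n[2])),"zmax",P[:,2].max())
cv2.imwrite(f"pics/{sys.argv[1]}.png",cv2.resize(s[90:270,220:460],(640,480)))
E
python3 cov.py s4
```

```text
[0.53969791 0.01809142 0.11559686] [-1.46135922e-02  9.99892330e-01 -9.23926646e-05  1.32790436e-03] [-0.25886113 -0.31043266 -0.49171642] 0.022458108854680553
1437 normal [0.60968405 0.01974437 0.79239859] angle 37.57525447933095 zmax 0.15788566584576702
```

View pics/s4.png

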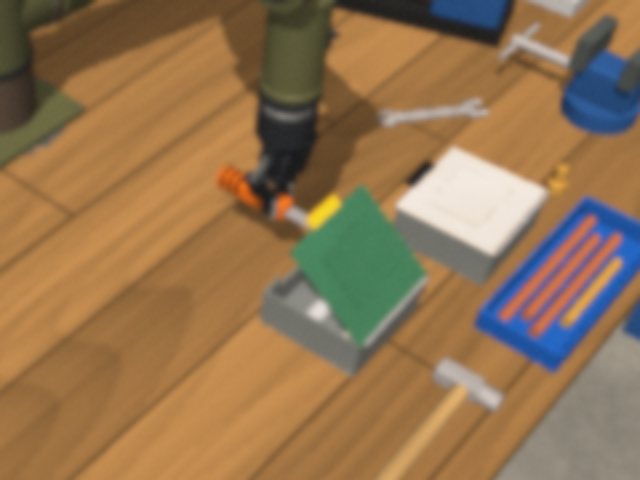

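The cover is at 37.6 degrees and the gripper is clear of it. I'll continue to about 70 degrees.

Request:
{"api": "jog_arm", "payload": {
  "commands": [
    [[-0.15, 0, -0.19, 0, 0, 0, -1], [-0.17, 0, -0.19, 0, 0, 0, -1], [-0.18, 0, -0.16, 0, 0, 0, -1], [-0.19, 0, -0.15, 0, 0, 0, -1], [-0.21, 0, -0.13, 0, 0, 0, -1], [-0.22, 0, -0.12, 0, 0, 0, -1], [0, 0, 0, 0, 0, 0, -1], [0, 0, 0, 0, 0, 0, -1], [0, 0, 0, 0, 0, 0, -1]]
  ]
}}

```text
time_s: 11.77
ee_pos: [0.5838, 0.0194, 0.1521]
tool_rot: [-0.015, 1.0, -0.0, 0.0]
contact_force: [0.5, 0.3, -1.0]
grip_width: 0.0229
```

```bash
python3 cov.py s5
```

```text
[0.58377836 0.01939846 0.15206609] [-1.45987023e-02  9.99893427e-01 -5.40522058e-05  9.37878713e-05] [ 0.46519326  0.27912452 -1.00976778] 0.022931878240552296
1008 normal [0.92956061 0.02703174 0.36767698] angle 68.41929678824866 zmax 0.20336527127482973
```

The cover is at 68 degrees. I'll draw the blade straight back, then move right to a clear stretch of bench.

Request:
{"api": "jog_arm", "payload": {
  "commands": [
    [[0.2, 0, 0, 0, 0, 0, -1], [0.4, 0, 0, 0, 0, 0, -1], [0.5, 0, 0, 0, 0, 0, -1], [0.6, 0, 0, 0, 0, 0, -1], [0.6, 0, 0, 0, 0, 0, -1], [0.5, 0, 0, 0, 0, 0, -1], [0.2, -0.3, 0, 0, 0, 0, -1], [0, -0.6, 0, 0, 0, 0, -1], [0, -0.6, 0, 0, 0, 0, -1], [0, -0.6, 0, 0, 0, 0, -1], [0, -0.6, 0, 0, 0, 0, -1], [0, -0.6, 0, 0, 0, 0, -1], [0, -0.6, 0, 0, 0, 0, -1], [0, -0.6, 0, 0, 0, 0, -1], [0, -0.6, 0, 0, 0, 0, -1], [0, -0.6, 0, 0, 0, 0, -1], [0, -0.3, 0, 0, 0, 0, -1], [0, 0, 0, 0, 0, 0, -1], [0, 0, 0, 0, 0, 0, -1]]
  ]
}}

```text
time_s: 13.4
ee_pos: [0.4698, -0.2236, 0.1519]
tool_rot: [-0.014, 1.0, 0.001, -0.0]
contact_force: [0.9, 0.3, -2.0]
grip_width: 0.023
```

Request:
{"api": "jog_arm", "payload": {
  "commands": [
    [[0, 0, 0.3, 0, 0, 0, -1], [0, 0, 0.5, 0, 0, 0, -1], [0, 0, 0.5, 0, 0, 0, -1], [0, 0, 0.5, 0, 0, 0, -1], [0, 0, 0.5, 0, 0, 0, -1], [0, 0, 0.5, 0, 0, 0, -1], [0, 0, 0.3, 0, 0, 0, -1], [0, 0, 0.2, 0, 0, 0, -1], [0, 0, 0.1, 0, 0, 0, -1], [0, 0, 0, 0, 0, 0, -1], [0, 0, 0, 0, 0, 0, -1], [0, 0, 0, 0, 0, 0, -1]]
  ]
}}

```text
time_s: 14.4
ee_pos: [0.4713, -0.2241, 0.017]
tool_rot: [-0.015, 1.0, -0.0, 0.001]
contact_force: [-0.2, 0.9, -0.3]
grip_width: 0.0226
```

```bash
python3 - <<'E'
from h import *
im,d,W,o=look("scene"); hsv=cv2.cvtColor(im,cv2.COLOR_BGR2HSV);p=o["ee_pos"]; print(p,o["contact_force"])
b=(hsv[...,1]<70)&(W[...,0]>p[0]+.03)&(W[...,0]<p[0]+.14)&(abs(W[...,1]-p[1])<.03)&(W[...,2]>.01); P=W[b]
print(len(P),np.median(P,0),P[:,0].max(),np.polyfit(P[:,0]-p[0],P[:,2],1))
E
python3 cov.py s6
```

```text
[ 0.47131767 -0.22405772  0.0169736 ] [-0.18048709  0.94489809 -0.2597532 ]
250 [ 0.50919234 -0.22518527  0.16109571] 0.583360062282808 [-2.64494949  0.25904893]
[ 0.4713429  -0.22421726  0.01703739] [-1.46448649e-02  9.99892290e-01 -4.81989536e-04  8.38871029e-04] [ 0.23873122 -0.46630839 -2.31507214] 0.022660598749733495
1006 normal [0.92883581 0.02956509 0.36931009] angle 68.31696663025377 zmax 0.2030519300371143
```

Request:
{"api": "jog_arm", "payload": {
  "commands": [
    [[0, 0, 0.1, 0, 0, 0, -1], [0, 0, 0.1, 0, 0, 0, -1], [0, 0, 0.08, 0, 0, 0, -1], [0, 0, 0.04, 0, 0, 0, -1], [0, 0, 0, 0, 0, 0, -1], [0, 0, 0, 0, 0, 0, -1]]
  ]
}}

```text
time_s: 15.0
ee_pos: [0.4705, -0.2239, 0.003]
tool_rot: [-0.015, 1.0, 0.0, -0.0]
contact_force: [0.4, -0.2, -1.9]
grip_width: 0.023
```

Request:
{"api": "jog_arm", "payload": {
  "commands": [
    [[0, 0, 0.02, 0, 0, 0, -1], [0, 0, 0, 0, 0, 0, -1], [0, 0, 0, 0, 0, 0, -1]]
  ]
}}

```text
time_s: 15.25
ee_pos: [0.4707, -0.224, 0.0026]
tool_rot: [-0.015, 1.0, -0.0, 0.0]
contact_force: [-0.6, -0.8, -0.3]
grip_width: 0.0224
```

Request:
{"api": "jog_arm", "payload": {
  "commands": [
    [[0, 0, 0.02, 0, 0, 0, -1], [0, 0, 0, 0, 0, 0, -1], [0, 0, 0, 0, 0, 0, -1]]
  ]
}}

```text
time_s: 15.5
ee_pos: [0.4707, -0.224, 0.0026]
tool_rot: [-0.015, 1.0, -0.0, 0.0]
contact_force: [-2.3, 1.0, 7.9]
grip_width: 0.0228
```

Contact with the bench is at +7.9 N. I'll release and rise.

Request:
{"api": "jog_arm", "payload": {
  "commands": [
    [[0, 0, 0, 0, 0, 0, -0.2], [0, 0, 0, 0, 0, 0, 0.1], [0, 0, 0, 0, 0, 0, 0.4], [0, 0, 0, 0, 0, 0, 0.7], [0, 0, 0, 0, 0, 0, 1], [0, 0, 0, 0, 0, 0, 1], [0, 0, 0, 0, 0, 0, 1], [0, 0, -0.15, 0, 0, 0, 1], [0, 0, -0.4, 0, 0, 0, 1], [0, 0, -0.6, 0, 0, 0, 1], [0, 0, -0.6, 0, 0, 0, 1], [0, 0, -0.6, 0, 0, 0, 1], [0, 0, -0.6, 0, 0, 0, 1], [0, 0, -0.5, 0, 0, 0, 1], [0, 0, -0.3, 0, 0, 0, 1], [0, 0, 0, 0, 0, 0, 1], [0, 0, 0, 0, 0, 0, 1], [0, 0, 0, 0, 0, 0, 1]]
  ]
}}

```text
time_s: 17.0
ee_pos: [0.4699, -0.2235, 0.151]
tool_rot: [-0.015, 1.0, 0.0, -0.001]
contact_force: [-0.2, -0.4, -0.2]
grip_width: 0.0855
```

```bash
python3 cov.py s7; python3 - <<'E'
from h import *
im,d,W,o=look("wrist"); hsv=cv2.cvtColor(im,cv2.COLOR_BGR2HSV);Z=W[...,2]
m=(cv2.inRange(hsv,(3,170,100),(16,255,255))>0)&(Z>.015)&(Z<.04); P=W[m]
print(len(P),cv2.minAreaRect((P[:,:2]*1000).astype(np.float32)),"z",np.median(Z[m]),np.polyfit(P[:,0],P[:,2],1))
b=(hsv[...,1]<70)&(W[...,0]>.5)&(W[...,0]<.58)&(abs(W[...,1]+.224)<.012)&(Z<.03); print("blade z",np.median(Z[b]),b.sum())
s,d,W,o=look("scene"); P=W[140:200,365:430].reshape(-1,3); P=P[(abs(P[:,0]-.70)<.07)&(abs(P[:,1]-.271)<.07)]; print("white z",np.nanpercentile(P[:,2],[5,50,95]))
out=np.zeros((300,800,3),np.uint8); out[:,:400]=cv2.resize(im,(400,300)); out[:,400:]=cv2.resize(s,(400,300)); cv2.imwrite("pics/c8.png",out)
E
```

```text
[ 0.46989853 -0.22353569  0.15104819] [-1.46000632e-02  9.99893177e-01  3.53511548e-04 -5.89447548e-04] [-0.15020356 -0.44535375 -0.21782545] 0.08552433070593697
1010 normal [0.92985914 0.02662029 0.36695142] angle 68.46426172814007 zmax 0.20454292495929516
2778 ((434.3935852050781, -224.6737823486328), (108.751220703125, 24.066570281982422), 1.6105425357818604) z 0.024897376655069497 [-0.00102753  0.02526118]
blade z 0.014543568178982558 1700
white z [0.0615108  0.06525996 0.06952734]
```

View pics/c8.png

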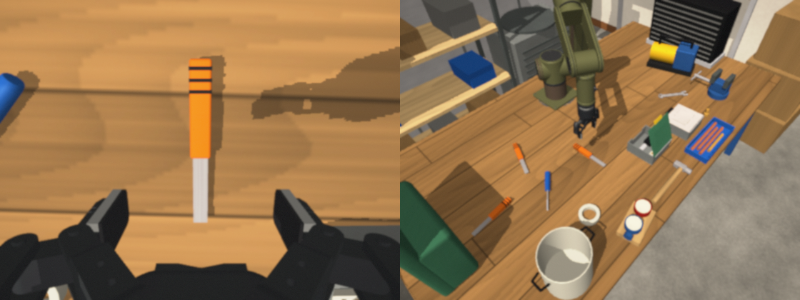

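The blade lies flat (handle top z 0.025, blade top z 0.0145), the green cover stands at 68 degrees, and the white cover is shut.

```bash
python3 -c "from station import hand_in; print(hand_in())"
```

```text
the job is handed in; nothing more can be done
None
```

The job is done and handed in at about 17 s of the 58 s allowed. I picked up the leftmost orange pry blade, slid it under the yellow tab, and levered the green cover open. Then I drew the blade out and laid it flat on a clear stretch of bench.

**Last checks:**
- **Green cover:** it stood at 68.4°, unchanged since I withdrew the blade.
- **Pry blade:** it lies flat, handle top at z 0.025 and blade top at z 0.0145. I lowered it to the bench before opening the gripper.
- **White cover:** it is still shut, with its top level at about z 0.065.
- **Gripper and forces:** the gripper was 15 cm above the bench and touching nothing. The largest force reported at the end of a move was 7.9 N, when I set the blade down.

No check failed. One reading was unusable: the camera check of the blade's level just before I set it down picked up other pixels. I went by the bench contact force instead, and the close-up afterwards confirmed the blade was flat.

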